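# Unlock a display stand with the forked key

### The job

Pick up the forked key with the yellow handle, set its two prongs down astride the spring bar of the display stand with the red collar, between the collar and the lug on the locking-pin side, and push the red collar sideways against its spring until the steel link over the tape roll springs up by itself. Then let the bar spring back and stand the key upright in its black tray again. Push the collar only with the key, and leave the blue-collared stand locked.

Things in the scene. Friction and masses are not known exactly. Their poses are not given: they have to be found in the camera images.
- fork_mid (a point): Middle (half-way up) of the forked key, standing on its prongs in the tray; 120 mm tall, 0.16 kg. z up, x from prong to prong. Yellow handle: upper 57 mm, 30 mm along x, 24 mm along y. Below it a steel bridge and two prongs, each 48 mm long below the bridge, 10 mm along x, 22 mm along y, 24 mm apart (44 mm over both).
- tray: Low black square tray, fixed; outside 110 x 110 x 12 mm, inner floor 4 mm above the table. Origin: centre of its underside.
- red_collar (a point): Red disc, 48 mm across, 8 mm thick, on the red stand's 10 mm spring bar, moving with it. Origin: its centre, 45 mm above the table; z up, y along the level bar towards the locking pin (spring on the -y side). Prongs go in from above on the +y side, one each side of the bar: free from the disc's face (y 4 mm) to a lug (y 46 mm), base 12 mm high below. Push the disc to its -y.
- red_bar (a joint): Travel of the red bar and collar towards -y of the collar, in m: 0 locked, stop at 0.020. The spring needs 2.4 N to start and 4.8 N at the stop; the pin is clear of the link from about 0.010 on. It springs back when let go.
- red_link (a joint): Angle of the red stand's hinged steel link, rad: 0 (up to about 0.03) locked down, 0.9 fully up. Once the pin has cleared it, its own spring lifts it in about half a second and it stays up. It runs level over the tape roll from a hinge on the collar's -x side, 100 mm from the bar.
- red_link_end (a point): Top of the free end of the red stand's steel link, 16 mm wide; when locked it lies 78 mm along +y of the collar's centre and 56 mm above the table. It rises to about 135 mm when freed.
- blue_collar (a point): The same disc in blue on the other, otherwise identical stand. Leave it alone.
- blue_link (a joint): Angle of the blue stand's link, rad: 0 (up to about 0.03) locked; it must stay locked.
Mind the look-alikes: they are no part of the job. What is shaped like the part that bears fork_mid but purple or white is not meant.

How it is judged:
On the way, in this order (a step that is already met when the one before it is completed fails the run):
1. the key presses the red collar and moves it more than 3 mm (contact force between fork and red_bar above 1 N and value of joint red_bar above 0.003 m), for 0.02 s.
2. the red stand's link springs up (value of joint red_link above 0.6 rad), for 0.2 s.
At the end, for the whole second after the job is handed in: The red stand's link is up (more than 0.6 rad), its bar has sprung back (less than 3 mm), the blue link is still locked (under 0.1 rad), and the key stands still and upright (within 10 degrees) on the floor of the tray, its axis within 55 mm of the tray's centre (value of joint red_link above 0.6 rad and value of joint red_bar below 0.003 m and value of joint blue_link below 0.1 rad and horizontal distance between fork_mid and tray below 0.055 m and height (world z) of fork_mid below 0.07 m and angle between fork_mid's own z axis and vertical below 0.17 rad and linear speed of fork below 0.02 m/s); the robot touches nothing.
It fails at once if the blue stand is unlocked (value of joint blue_link above 0.1 rad).
It fails at once if the gripper itself pushes the red collar or its bar (contact force between any of the fingers, the arm and red_bar above 1 N).
It also fails if it takes over 54 s, if anything falls off the work surface, if the arm or the gripper's body presses on something with over 40 N, if the wrist force passes 120 N, or if a joint passes its speed limit or range.

### The arm

A 6-joint arm with a two-finger parallel gripper is mounted at the origin on a cart in front of the work surface, level with it; the furniture and walls round the work are solid. World frame = base frame: x ahead of the robot, y to its left, z up, the work surface at z = 0. Lengths are in m, angles in rad, forces in N, time in s.
With the tool pointing down it reaches from about 0.275 to 0.975 m from the base axis. Payload 8.4 kg.
Tool frame: the origin (TCP) lies midway between the tips of the shut fingers; the grasp point (between the pads) lies grip_depth behind it (grip_depth is the distance from the TCP to the grasp point, in m); z points along the fingers, y is the line along which they close (so a half turn about z gives the same grasp; the last joint's range is limited). The gripper opens to 92 mm and grips with 3 to 60 N. Pads are 20 mm wide; open, the fingers measure 128 mm over their backs; the gripper's body (75 mm by 189 mm) begins 69 mm behind the grasp point.
Start: joints at [1.214, 0.353, 1.633, -0, 1.155, -0.002], TCP at [0.217, 0.586, 0.215] pointing down, gripper open.
Joint ranges: [-2.63, 2.63], [-0.92, 2.1], [0.06, 2.66], [-1.3, 4.44], [0, 2.69], [-3.02, 3.02]. Speed limits (rad/s): [2.22, 2.22, 2.79, 3.14, 3.14, 3.14].

### API

Orientations are given as a unit quaternion [x, y, z, w].
In Python, from plant import read_state, snapshot, finish_job, grip_depth gives the robot as it stands.
- The arm moves only by the tool move_arm, never from a script. Its arguments are lists of equal length, an entry for each row: "grip": the opening, from -1 (shut) to 1 (fully open), so that 0 is half open; "travel": the shift along the world's x, y, z each as a share of 0.03 m, from -1 to 1, a list of three; "twist": the turn, a rotation vector about the world's x, y, z each as a share of 6 degrees, from -1 to 1, a list of three. A call has 1 to 5 rows; each row shifts and turns the commanded pose from where the row before left it; what a row does not reach is not made up. A row lasts 1/12 s, in which the tool goes at most 41.7 mm and 7.16 degrees, less where a joint would pass 70% of its speed; a pose out of reach is approached as far as the arm can. A call with a number of a shift or a turn outside -1 to 1 is refused whole. A call with a gripper value outside its range is refused whole. The fingers move at their own pace and stop on an object; the grip force is fixed at half the most. Time passes only in rows, so rows that do not move let the fingers close. It gives the time, the measured TCP pose, the force, the opening and the grip force at its end, in the units of the state.
- read_state(): the state, without advancing time (a new reading comes with each control period).
- snapshot(name): name is "side" or "top"; returns a dict with "color" (400x640x3 uint8, red, green, blue), "fx", "fy", "cx", "cy" (pixels), "rvec" (rotation vector, rad) and "tvec" (3), from world to camera coordinates, as OpenCV has them. Camera axes: x right, y down, z forward; pixel columns grow to the right and rows downward; lengths in m; the calibration is good to about 2 mm. A picture is of the moment at which its call begins. There is no depth.
- finish_job(): hands the job in; it is judged then, once.
The state is a dict: "time": time; "qpos": joint angles; "qd": joint speeds; "effort": joint torques, N m; "tool_pos": TCP position; "ee_rot": TCP orientation; "force": force on the tool from outside, world axes, zero at the start; "wrist_torque": the same for the moment, N m; "gripper_width": finger opening in m; "gripper_force": force on a finger pad.
Only numpy, scipy, OpenCV 4.12 (cv2) and the standard library are available. Lean on these libraries where they do the work, as an engineer would, in place of code of your own. Each camera call takes 0.05 s, during which the arm holds its last target. There are 200 camera calls.

## Working session

There is one attempt and no reset: what is moved stays moved. The work goes in short steps, Python scripts to look and compute and a tool call to move; the robot and the scene stay as the last step left them, time stands still between calls to the robot, and variables do not carry over. Pictures are saved under pics/ and viewed, at most 12 in all, crops included, and the job is handed in when it is done.

Besides the shell and the picture viewer there is one more tool, called after "Call:" as name(argument=value, ...) on one line, values as JSON. move_arm: Moves the arm, as the interface text tells. Its arguments: {"type":"object","properties":{"grip":{"type":"array","items":{"type":"number"}},"travel":{"type":"array","items":{"type":"array","items":{"type":"number","minimum":-1,"maximum":1}}},"twist":{"type":"array","items":{"type":"array","items":{"type":"number","minimum":-1,"maximum":1}}}},"required":["grip","travel","twist"]}

```bash
mkdir -p pics; ls; cat > h.py <<'E'
import numpy as np, cv2
from plant import *
def cam(name):
    s=snapshot(name); return s
def ray(s,u,v):
    R=cv2.Rodrigues(np.array(s["rvec"],float))[0]; t=np.array(s["tvec"],float).ravel()
    d=R.T@np.array([(u-s["cx"])/s["fx"],(v-s["cy"])/s["fy"],1.0]); return -R.T@t,d
def onz(s,u,v,z):
    o,d=ray(s,u,v); return o+d*(z-o[2])/d[2]
def tri(a,b):
    (o1,d1),(o2,d2)=a,b
    A=np.stack([d1,-d2],1); k=np.linalg.lstsq(A,o2-o1,rcond=None)[0]
    p,q=o1+k[0]*d1,o2+k[1]*d2; return (p+q)/2,np.linalg.norm(p-q)
def proj(s,P):
    return cv2.projectPoints(np.array(P,float).reshape(-1,3),np.array(s["rvec"],float),np.array(s["tvec"],float),np.array([[s["fx"],0,s["cx"]],[0,s["fy"],s["cy"]],[0,0,1.]]),None)[0].reshape(-1,2)
def save(s,fn,crop=None,k=1):
    im=s["color"][:,:,::-1]
    if crop: im=im[crop[1]:crop[3],crop[0]:crop[2]]
    cv2.imwrite("pics/"+fn,cv2.resize(im,None,fx=k,fy=k,interpolation=cv2.INTER_CUBIC))
E
python3 - <<'E'
from h import *
import pickle
d={n:cam(n) for n in("side","top")}
pickle.dump(d,open("s0.pkl","wb"))
for n in d: save(d[n],n+"0.png",k=1.25); print(n,ray(d[n],320,200),d[n]["fx"])
print(read_state(),grip_depth)
E
```

```text
pics
side (array([ 0.37932112, -0.83106874,  0.55423991]), array([ 0.09209852,  0.86063756, -0.50100772])) 362.1232551609812
top (array([ 0.14408738, -0.00602496,  1.72843863]), array([ 0.16466172, -0.01032606, -0.98640117])) 497.1907873762191
{'time': 0.1, 'qpos': array([ 1.21360433e+00,  3.53580056e-01,  1.63407750e+00,  3.19964754e-05,
        1.15521253e+00, -2.39320180e-03]), 'qd': array([ 0.00116475, -0.00182722, -0.00208293, -0.00059087,  0.00151324,
       -0.00055623]), 'effort': array([ 3.97148406e-04, -5.94888639e+01, -3.34924757e+01,  6.99176174e-02,
        1.82956568e-02, -5.41039810e-05]), 'tool_pos': array([0.21695008, 0.58564345, 0.21393046]), 'ee_rot': array([ 1.76476717e-01,  9.84304607e-01, -6.25806422e-04, -1.28615694e-04]), 'force': array([ 0.31485234,  0.57929223, -0.44209536]), 'wrist_torque': array([-0.04497346,  0.00301396,  0.03909139]), 'gripper_force': 0.0, 'gripper_width': 0.09192025817840449} 0.0187
```

View pics/side0.png

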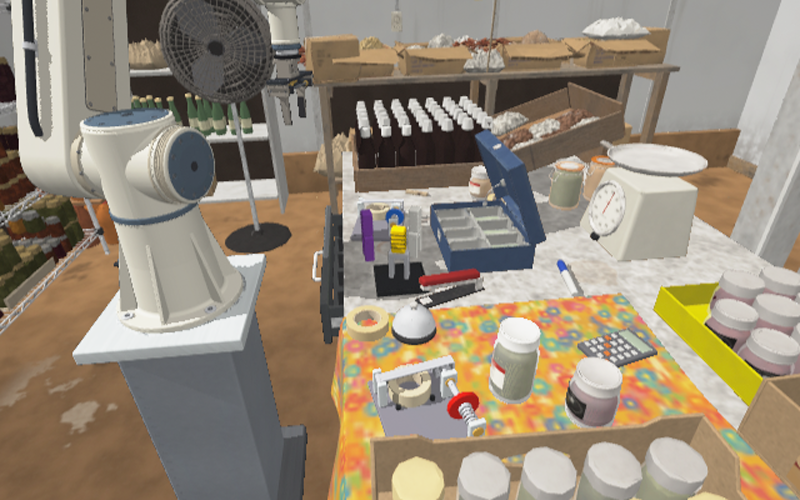

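View pics/top0.png

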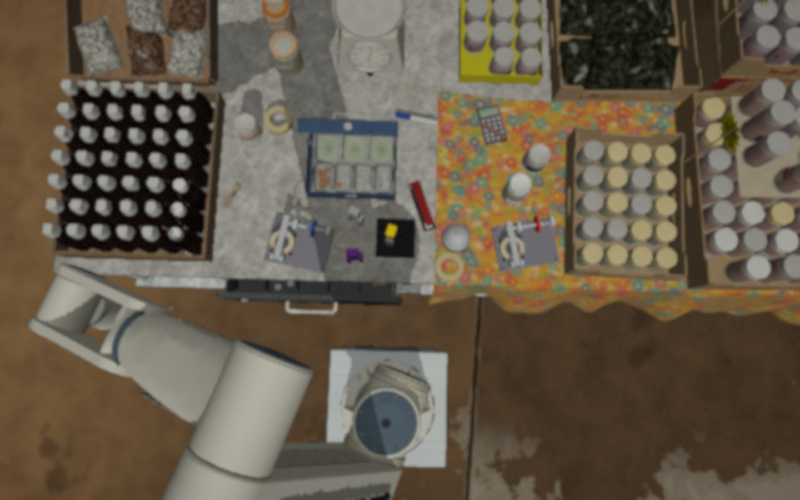

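Side view: the red stand sits at about (425,395) of the 800x500 picture and the yellow key in the tray at (400,240). Top view: the tray is at (395,237) with the key at (390,232), and the red stand at (525,243) with its collar at (540,225). I'll enlarge these.

```bash
python3 - <<'E'
from h import *
import pickle
d=pickle.load(open("s0.pkl","rb"))
t,s=d["top"],d["side"]
a=lambda S,c,k:cv2.resize(S["color"][c[1]:c[3],c[0]:c[2],::-1],None,fx=k,fy=k,interpolation=cv2.INTER_CUBIC)
# composite: top tray, top red ; side tray, side red
im=np.zeros((600,800,3),np.uint8)
im[:300,:400]=a(t,(285,160,345,205),400/60)[:300,:400]
im[:300,400:]=a(t,(390,165,450,210),400/60)[:300,:400]
im[300:,:400]=a(s,(280,155,400,245),400/120)[:300,:400]
im[300:,400:]=a(s,(285,270,405,360),400/120)[:300,:400]
cv2.imwrite("pics/c0.png",im)
for n,S in d.items():
    hsv=cv2.cvtColor(S["color"],cv2.COLOR_RGB2HSV)
    for nm,lo,hi in(("yel",(22,150,60),(34,255,255)),("red",(0,200,90),(5,255,255)),("red2",(174,190,90),(180,255,255))):
        m=cv2.inRange(hsv,lo,hi); k,l,st,c=cv2.connectedComponentsWithStats(m)
        for i in range(1,k):
            if st[i,4]>12: print(n,nm,st[i],c[i].round(1))
E
```

```text
side yel [313 180  12  23 253] [318.5 191. ]
side yel [ 523  226   87   99 3032] [564.2 268.4]
side yel [415 242   6   4  13] [416.8 243. ]
side yel [357 247  11   8  56] [362.5 250.4]
side yel [502 246   8   5  19] [505.2 248. ]
side yel [380 254   4   5  15] [381.7 255.7]
side yel [465 260   6   7  17] [466.9 263.5]
side yel [437 265   7   5  20] [440.2 267. ]
side yel [473 265   6   5  20] [475.2 267. ]
side yel [373 271   7  14  32] [376.3 277.6]
side yel [325 276   6   5  21] [327.6 278.1]
side yel [338 279   7   9  25] [341.5 283.2]
side yel [455 280   8   4  19] [458.5 281.9]
side yel [385 292   6   6  14] [387.8 293.6]
side yel [502 295   4   5  14] [503.6 297.1]
side yel [545 303   9   9  53] [549.4 307.2]
side yel [376 304  21  16  94] [384.7 311.2]
side yel [531 318   5   6  13] [533.2 320.4]
side yel [273 329   5  18  38] [275.  337.5]
side yel [401 330  18  16  72] [411.  337.2]
side yel [300 334   7  11  35] [303.  340.9]
side yel [292 337   8   6  39] [295.2 339.8]
side yel [283 385   7   7  14] [287.3 388.5]
side yel [280 392   6   8  24] [282.7 396.6]
side red [358 3
[... 258 characters left out ...]
 yel [468  92   5   5  13] [470.2  93.9]
top yel [491 101   6   5  16] [493.2 103.6]
top yel [579 108  11  13  67] [584.3 114.4]
top yel [399 115   9   6  27] [403.2 117.6]
top yel [393 137   6   6  23] [395.3 139.3]
top yel [434 137   6   8  13] [436.4 140.8]
top yel [394 147   4   4  14] [395.5 148.3]
top yel [357 149   6   8  20] [359.4 152.3]
top yel [432 151   8   5  14] [434.8 153.5]
top yel [375 163  10   4  14] [379.2 164.3]
top yel [350 164   8   8  35] [353.3 167.1]
top yel [403 167  10   6  33] [406.6 168.9]
top yel [444 171   7   6  23] [446.9 173.6]
top yel [307 178  12  13 110] [312.4 183.9]
top yel [432 216   5   6  15] [433.9 218.6]
top yel [517 224   5   6  15] [518.9 226.5]
```

View pics/c0.png

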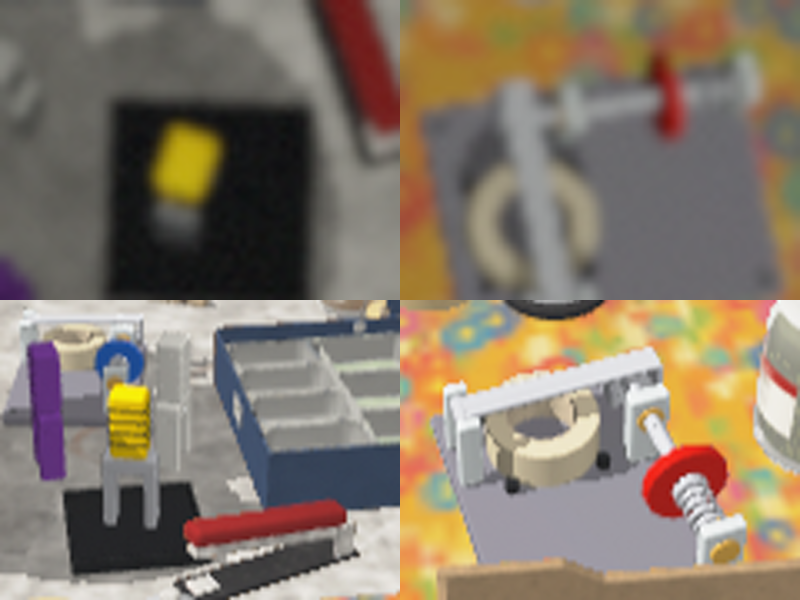

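The crops show the key handle top at about (185,165) in the top-left panel, turned some 19°. In the right panels the red bar runs from its pin lug (575,105) to its spring lug (745,75), with the collar at (670,95). I'll now turn these into positions.

```bash
python3 - <<'E'
from h import *
import pickle
np.set_printoptions(precision=4,suppress=True)
d=pickle.load(open("s0.pkl","rb")); t,s=d["top"],d["side"]
def mask(S,lo,hi,c):
    hsv=cv2.cvtColor(S["color"],cv2.COLOR_RGB2HSV); m=cv2.inRange(hsv,lo,hi); o=np.zeros_like(m); o[c[1]:c[3],c[0]:c[2]]=m[c[1]:c[3],c[0]:c[2]]; return o
c=lambda u,v:(285+u/6.667,160+v/6.667); r=lambda u,v:(390+(u-400)/6.667,165+v/6.667)
sc=lambda u,v:(280+u/3.333,155+(v-300)/3.333); sr=lambda u,v:(285+(u-400)/3.333,270+(v-300)/3.333)
print("handle corners z.124"); 
for p in((175,122),(222,140),(200,205),(152,190)): print(onz(t,*c(*p),.124))
q=t["color"][174:200,304:322]; print("V col312",t["color"][176:200,312].tolist())
print("tray corners z.012",[onz(t,*c(*p),.012)[:2] for p in((112,103),(310,105),(306,297))])
# yellow tri
mt=mask(t,(20,120,40),(36,255,255),(300,170,325,205)); ms=mask(s,(20,120,40),(36,255,255),(305,175,335,210))
pt=np.argwhere(mt)[:,::-1]; ps=np.argwhere(ms)[:,::-1]
print("tri yel",tri(ray(t,*pt.mean(0)),ray(s,*ps.mean(0))),cv2.minAreaRect(pt.astype(np.float32)))
print("side prong feet z.004", [onz(s,*sc(*p),.004) for p in((111,525),(151,527))])
# collar
hs=lambda S,cc:mask(S,(0,130,60),(8,255,255),cc)|mask(S,(172,130,60),(180,255,255),cc)
a=np.argwhere(hs(t,(424,168,438,192)))[:,::-1]; b=np.argwhere(hs(s,(350,305,390,345)))[:,::-1]
print(a.min(0),a.max(0),b.min(0),b.max(0),len(a),len(b))
e=cv2.fitEllipse(cv2.convexHull(b.astype(np.int32))); print("ell",e)
print("collar tri",tri(ray(t,*a.mean(0)),ray(s,*e[0])),onz(t,*a.mean(0),.045))
print("bar pts z.045",[onz(t,*r(*p),.045) for p in((555,110),(620,103),(745,75))])
print("link end, hinge z.056",[onz(t,*r(*p),.056) for p in((517,90),(560,295))])
print("base corner z.012",[onz(t,*r(*p),.012) for p in((425,118),(745,100),(780,290))])
print("side link: ",[onz(s,*sr(*p),.056) for p in((652,352),(458,402))])
print("box cap",tri(ray(t,591/1.25,255/1.25),ray(s,418/1.25,470/1.25)),tri(ray(t,591/1.25,203/1.25),ray(s,549/1.25,460/1.25)))
print("jar cap",tri(ray(t,518/1.25,184/1.25),ray(s,519/1.25,328/1.25)))
E
```

```text
handle corners z.124
[0.4835 0.008  0.124 ]
[ 0.4752 -0.0155  0.124 ]
[ 0.4422 -0.0056  0.124 ]
[0.449  0.0183 0.124 ]
V col312 [[33, 33, 31], [33, 30, 18], [81, 68, 20], [134, 115, 15], [171, 147, 13], [188, 164, 21], [192, 169, 15], [194, 171, 21], [194, 172, 20], [194, 173, 19], [193, 173, 17], [188, 169, 21], [169, 151, 19], [139, 122, 28], [107, 94, 47], [96, 93, 77], [95, 95, 90], [84, 85, 84], [67, 67, 67], [54, 56, 55], [42, 41, 43], [31, 30, 32], [24, 23, 21], [20, 21, 21]]
tray corners z.012 [array([0.5165, 0.0426]), array([ 0.5186, -0.0622]), array([ 0.4156, -0.0625])]
tri yel (array([0.4672, 0.0035, 0.0973]), np.float64(0.005584030026645035)) ((312.5, 183.99998474121094), (10.435516357421875, 12.332881927490234), 18.434947967529297)
side prong feet z.004 [array([ 0.448 , -0.0054,  0.004 ]), array([ 0.4802, -0.013 ,  0.004 ])]
[428 171] [431 184] [358 314] [384 334] 30 302
ell ((370.274658203125, 323.6593017578125), (19.51109504699707, 27.380165100097656), 64.67630004882812)
collar tri (array([ 0.5096, -0.4018,  0.0476]), np.float64(0.00045357320839685433)) [ 0.5104 -0.4024  0.045 ]
bar pts z.045 [array([ 0.4997, -0.345 ,  0.045 ]), array([ 0.5045, -0.3789,  0.045 ]), array([ 0.5214, -0.4444,  0.045 ])]
link end, hinge z.056 [array([ 0.5074, -0.3231,  0.056 ]), array([ 0.4009, -0.3447,  0.056 ])]
base corner z.012 [array([ 0.5003, -0.2826,  0.012 ]), array([ 0.5152, -0.4528,  0.012 ]), array([ 0.4137, -0.4696,  0.012 ])]
side link:  [array([ 0.5104, -0.316 ,  0.056 ]), array([ 0.3953, -0.3407,  0.056 ])]
box cap (array([ 0.4216, -0.5309,  0.1043]), np.float64(0.009347977673516205)) (array([ 0.5643, -0.5361,  0.1046]), np.float64(0.01014864724990847))
jar cap (array([ 0.6036, -0.3351,  0.1188]), np.float64(0.0034007868761582894))
```

Call:
move_arm(grip=[0.2,0.2,0.2,0.2,0.2], travel=[[0.4,-0.95,0],[0.4,-0.95,0],[0.4,-0.95,0],[0.4,-0.95,0],[0.4,-0.95,0]], twist=[[0,0,0],[0,0,0],[0,0,0],[0,0,0],[0,0,0]])

```text
time: 0.52
tool_pos: [0.2772, 0.442, 0.2142]
ee_rot: [0.176, 0.984, -0.0, -0.0]
force: [-0.0, 0.4, -0.2]
gripper_width: 0.0604
gripper_force: 0.0
```

Call:
move_arm(grip=[0.2,0.2,0.2,0.2,0.2], travel=[[0.4,-0.95,0],[0.4,-0.95,0],[0.4,-0.95,0],[0.4,-0.95,0],[0.4,-0.95,0]], twist=[[0,0,0],[0,0,0],[0,0,0],[0,0,0],[0,0,0]])

```text
time: 0.93
tool_pos: [0.3372, 0.2995, 0.2144]
ee_rot: [0.176, 0.984, -0.0, -0.0]
force: [0.1, -0.9, 0.6]
gripper_width: 0.055
gripper_force: 0.0
```

Call:
move_arm(grip=[0.2,0.2,0.2,0.2,0.2], travel=[[0.4,-0.95,0],[0.4,-0.95,0],[0.4,-0.95,0],[0.4,-0.95,0],[0.4,-0.95,0]], twist=[[0,0,0],[0,0,0],[0,0,0],[0,0,0],[0,0,0]])

```text
time: 1.35
tool_pos: [0.3972, 0.1571, 0.2145]
ee_rot: [0.176, 0.984, -0.0, -0.0]
force: [0.6, -0.3, -0.1]
gripper_width: 0.0553
gripper_force: 0.0
```

Call:
move_arm(grip=[0.2,0.2,0.2,0.2,0.2], travel=[[0.46,-0.98,0],[0.46,-0.98,0],[0.46,-1,0],[0.46,-1,0],[0.46,-1,0]], twist=[[0,0,0],[0,0,0],[0,0,0],[0,0,0],[0,0,0]])

```text
time: 1.77
tool_pos: [0.4663, 0.0081, 0.2145]
ee_rot: [0.177, 0.984, 0.0, -0.0]
force: [0.2, 0.7, -0.1]
gripper_width: 0.0547
gripper_force: 0.0
```

Call:
move_arm(grip=[0.2,0.2,0.2,0.2], travel=[[0,-0.2,-0.8],[0,0,-0.8],[0,0,-0.4],[0,0,0]], twist=[[0,0,0],[0,0,0],[0,0,0],[0,0,0]])

```text
time: 2.1
tool_pos: [0.464, 0.0034, 0.152]
ee_rot: [0.177, 0.984, -0.0, -0.002]
force: [-1.0, 0.7, 0.1]
gripper_width: 0.055
gripper_force: 0.0
```

```bash
python3 - <<'E'
from h import *
s=cam("side");save(s,"s1.png",(240,110,400,230),5); print(read_state()["tool_pos"])
E
```

```text
[0.4649502  0.0036198  0.15342077]
```

View pics/s1.png

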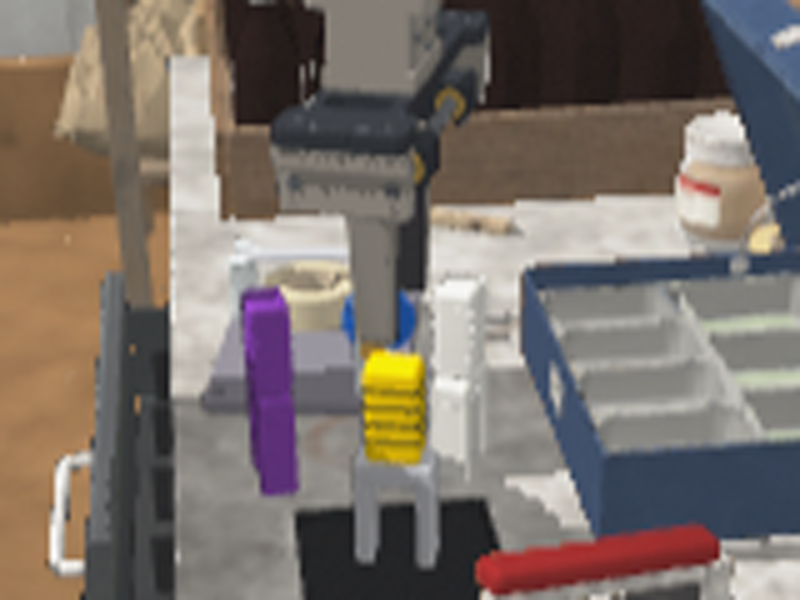

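The picture shows the fingers straddling the yellow handle (handle at (393,405), near finger tip at (372,350)), clear of the purple and white keys. I'll go down and grip.

Call:
move_arm(grip=[0.2,0.2,0.2,0.2,0.2], travel=[[0.03,-0.03,-0.9],[0,0,-0.9],[0,0,-0.6],[0,0,-0.2],[0,0,0]], twist=[[0,0,0],[0,0,0],[0,0,0],[0,0,0],[0,0,0]])

```text
time: 2.57
tool_pos: [0.4667, 0.0031, 0.0763]
ee_rot: [0.176, 0.984, -0.0, -0.001]
force: [0.2, -0.6, -0.0]
gripper_width: 0.0554
gripper_force: 0.0
```

Call:
move_arm(grip=[-1,-1,-1,-1,-1], travel=[[0,0,0],[0,0,0],[0,0,0],[0,0,0],[0,0,0]], twist=[[0,0,0],[0,0,0],[0,0,0],[0,0,0],[0,0,0]])

```text
time: 2.98
tool_pos: [0.4675, 0.0029, 0.0773]
ee_rot: [0.176, 0.984, 0.0, 0.001]
force: [0.2, -0.8, 6.4]
gripper_width: 0.0248
gripper_force: 29.0
```

Call:
move_arm(grip=[-1,-1,-1,-1,-1], travel=[[0,0,0.5],[0,0,0.9],[0,0,1],[0,0,1],[0,0,1]], twist=[[0,0,0],[0,0,0],[0,0,0],[0,0,0],[0,0,0]])

```text
time: 3.4
tool_pos: [0.4665, 0.0029, 0.21]
ee_rot: [0.176, 0.984, -0.0, -0.0]
force: [-0.5, 0.2, -2.7]
gripper_width: 0.0248
gripper_force: 29.0
```

Call:
move_arm(grip=[-1,-1,-1,-1,-1], travel=[[0.1,-0.9,0],[0.1,-0.9,0],[0.1,-0.9,0],[0.1,-0.9,0],[0.1,-0.9,0]], twist=[[0,0,0.4],[0,0,0.4],[0,0,0.4],[0,0,0.4],[0,0,0.4]])

```text
time: 3.82
tool_pos: [0.4818, -0.1333, 0.2088]
ee_rot: [0.071, 0.997, -0.0, 0.0]
force: [1.4, 0.0, -2.4]
gripper_width: 0.0238
gripper_force: 29.9
```

Call:
move_arm(grip=[-1,-1,-1,-1,-1], travel=[[0.1,-0.9,0],[0.1,-0.9,0],[0.1,-0.9,0],[0.1,-0.9,0],[0.1,-0.9,0]], twist=[[0,0,0.4],[0,0,0.4],[0,0,0.4],[0,0,0.4],[0,0,0.4]])

```text
time: 4.23
tool_pos: [0.4967, -0.2684, 0.2086]
ee_rot: [-0.033, 0.999, 0.0, -0.0]
force: [1.3, 0.2, -1.7]
gripper_width: 0.024
gripper_force: 29.9
```

```bash
python3 - <<'E'
from h import *
from scipy.spatial.transform import Rotation as R
s=cam("side"); save(s,"s2.png",(250,180,410,300),5)
r=read_state(); print(r["tool_pos"],R.from_quat(r["ee_rot"]).as_matrix().round(3).tolist(),r["gripper_width"])
hsv=cv2.cvtColor(s["color"],cv2.COLOR_RGB2HSV)
E
```

```text
[ 0.49767134 -0.27276838  0.20880702] [[-0.998, -0.069, 0.001], [-0.069, 0.998, -0.003], [-0.001, -0.003, -1.0]] 0.023758172630023177
```

View pics/s2.png

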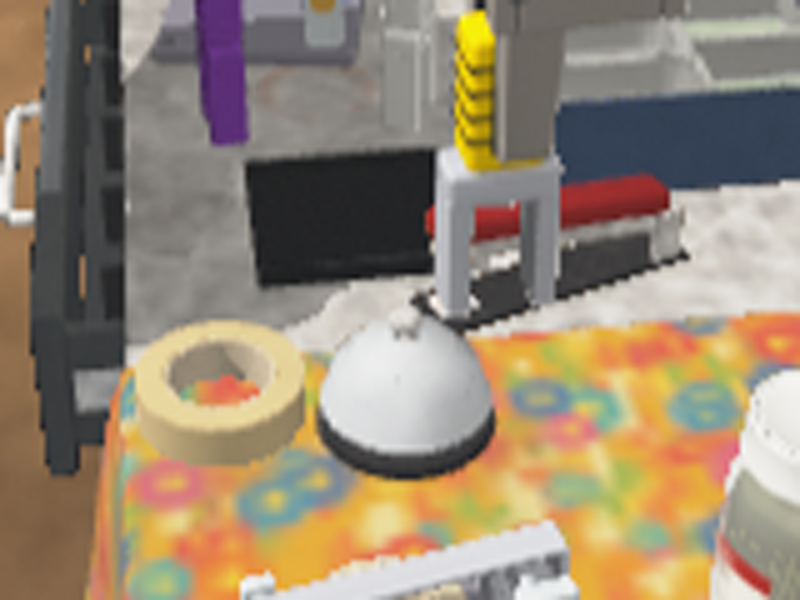

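The key is held upright, with its prong feet at (455,315) and (540,302) in the crop. It sits left of the finger's middle, so I'll measure where it lies in the grasp.

```bash
python3 - <<'E'
from h import *
np.set_printoptions(precision=4,suppress=True)
import pickle
s=pickle.load(open("s0.pkl","rb"))["side"]
g=lambda u,v:(250+u/5-.4,180+v/5-.4)
A,B=onz(s,*g(453,317),.1355),onz(s,*g(540,303),.1355); m=(A+B)/2
print(A,B,m,"centre",m+.011*np.array([-.069*-1,.998,0]))
t=np.array([.4977,-.2728,.2088]); X=np.array([.998,.069,0]);Y=np.array([-.069,.998,0]);Z=np.array([0,0,1])
for dx in(0,-.006): print(dx,(proj(s,[t+X*(dx+a)+Y*-.011-Z*.0733 for a in(-.017,.017)])-[250-.4,180-.4])*5, (proj(s,[t+X*(dx+a)-Y*.011-Z*.0103 for a in(-.022,.022)])-[250-.4,180-.4])*5)
E
```

```text
[ 0.4755 -0.2802  0.1355] [ 0.5101 -0.2759  0.1355] [ 0.4928 -0.278   0.1355] centre [ 0.4935 -0.2671  0.1355]
0 [[470.7927 323.2308]
 [557.3428 312.2259]] [[460.0597 185.026 ]
 [577.3282 171.411 ]]
-0.006 [[455.3949 325.1886]
 [542.1556 314.157 ]] [[443.898  186.9024]
 [561.4654 173.2526]]
```

Call:
move_arm(grip=[-1,-1,-1,-1,-1], travel=[[0.11,-0.86,0],[0.11,-0.86,0],[0.11,-0.86,0],[0.11,-0.86,0],[0,0,-0.8]], twist=[[0,0,0.31],[0,0,0.31],[0,0,0.31],[0,0,0.31],[0,0,0]])

```text
time: 4.7
tool_pos: [0.513, -0.3761, 0.1886]
ee_rot: [-0.097, 0.995, -0.004, 0.003]
force: [0.3, -0.2, -1.3]
gripper_width: 0.0239
gripper_force: 29.9
```

Call:
move_arm(grip=[-1,-1,-1], travel=[[0,0,-0.6],[0,0,0],[0,0,0]], twist=[[0,0,0],[0,0,0],[0,0,0]])

```text
time: 4.95
tool_pos: [0.5094, -0.3696, 0.1658]
ee_rot: [-0.097, 0.995, 0.001, -0.001]
force: [-0.5, 0.4, -0.6]
gripper_width: 0.0241
gripper_force: 29.9
```

```bash
python3 - <<'E'
from h import *
from scipy.spatial.transform import Rotation as R
s=cam("side"); save(s,"s3.png",(285,240,415,350),6)
r=read_state(); print(r["tool_pos"],R.from_quat(r["ee_rot"]).as_matrix().round(3).tolist(),r["gripper_width"])
E
```

```text
[ 0.51021723 -0.37007886  0.16700063] [[-0.981, -0.193, -0.0], [-0.193, 0.981, 0.0], [0.0, 0.0, -1.0]] 0.024027470117148998
```

View pics/s3.png

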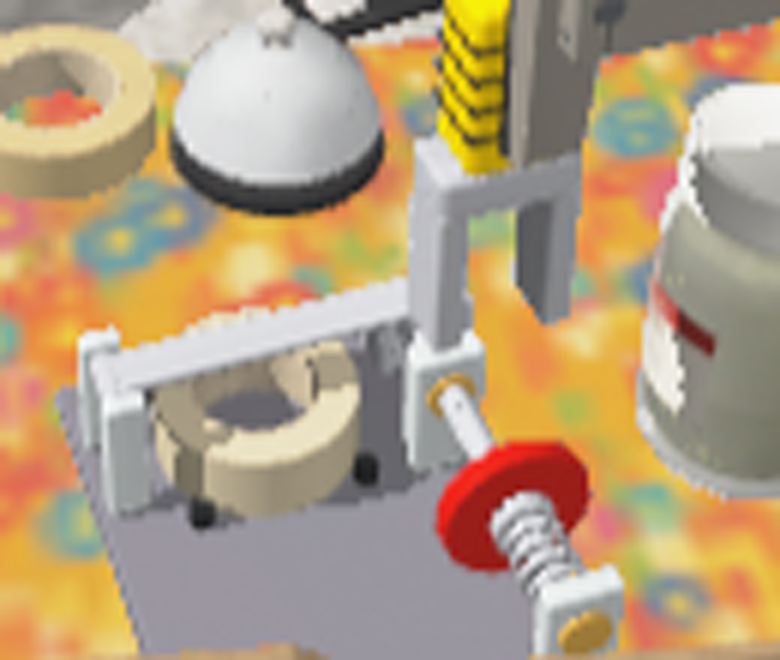

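```bash
python3 - <<'E'
from h import *
np.set_printoptions(precision=4,suppress=True)
import pickle
s=pickle.load(open("s0.pkl","rb"))["side"]
t=np.array([.5102,-.3701,.167]); X=np.array([.981,.193,0]);Y=np.array([-.193,.981,0]);Z=np.array([0,0,1])
P=lambda q:(proj(s,q)-[285-.42,240-.42])*6
for dx in(0,-.003,-.006):
    print(dx,"prongs mid-depth",P([t+X*(dx+a)-Z*.05 for a in(-.017,.017)]).round(0).tolist(),"feet front",P([t+X*(dx+a)-Y*.011-Z*.0733 for a in(-.017,.017)]).round(0).tolist(),
    "bridge top corners front",P([t+X*(dx+a)-Y*.011-Z*.0103 for a in(-.022,.022)]).round(0).tolist())
c=np.array([.5096,-.4018,.045]); X=np.array([np.cos(.2),np.sin(.2),0]);Y=np.array([-np.sin(.2),np.cos(.2),0])
print("collar,+lug face46,bar end",P([c,c+Y*.046,c+Y*.025]).round(0).tolist(), "link end top",P([c+Y*.078+Z*.011]).round(0),"hinge",P([c+Y*.078+Z*.011-X*.1]).round(0))
E
```

```text
0 prongs mid-depth [[449.0, 262.0], [558.0, 236.0]] feet front [[461.0, 349.0], [569.0, 322.0]] bridge top corners front [[453.0, 184.0], [600.0, 150.0]]
-0.003 prongs mid-depth [[439.0, 265.0], [548.0, 239.0]] feet front [[452.0, 351.0], [560.0, 324.0]] bridge top corners front [[443.0, 186.0], [590.0, 152.0]]
-0.006 prongs mid-depth [[430.0, 267.0], [539.0, 241.0]] feet front [[442.0, 354.0], [550.0, 326.0]] bridge top corners front [[433.0, 189.0], [580.0, 154.0]]
collar,+lug face46,bar end [[515.0, 510.0], [451.0, 398.0], [479.0, 448.0]] link end top [[412. 301.]] hinge [[111. 377.]]
```

Call:
move_arm(grip=[-1,-1,-1,-1], travel=[[-0.08,-0.25,0],[0,0,-0.5],[0,0,0],[0,0,0]], twist=[[0,0,0],[0,0,0],[0,0,0],[0,0,0]])

```text
time: 5.33
tool_pos: [0.5077, -0.3779, 0.1522]
ee_rot: [-0.097, 0.995, -0.0, -0.0]
force: [-0.9, -0.0, -2.2]
gripper_width: 0.0242
gripper_force: 29.9
```

```bash
python3 - <<'E'
from h import *
r=read_state(); print(r["tool_pos"],r["ee_rot"],r["force"])
E
```

```text
[ 0.50770769 -0.37791767  0.15217715] [-9.68543857e-02  9.95298561e-01 -9.03782071e-07 -5.33168474e-05] [-0.93782649 -0.02406728 -2.2075005 ]
```

Call:
move_arm(grip=[-1,-1,-1,-1], travel=[[0,0,-0.4],[0,0,-0.4],[0,0,-0.2],[0,0,0]], twist=[[0,0,0],[0,0,0],[0,0,0],[0,0,0]])

```text
time: 5.67
tool_pos: [0.5067, -0.3769, 0.1194]
ee_rot: [-0.097, 0.995, 0.001, -0.001]
force: [-0.8, -0.1, -1.8]
gripper_width: 0.0241
gripper_force: 29.9
```

Call:
move_arm(grip=[-1,-1,-1,-1,-1], travel=[[0,0,-0.3],[0,0,-0.3],[0,0,-0.3],[0,0,-0.15],[0,0,0]], twist=[[0,0,0],[0,0,0],[0,0,0],[0,0,0],[0,0,0]])

```text
time: 6.08
tool_pos: [0.507, -0.3772, 0.0885]
ee_rot: [-0.097, 0.995, 0.001, -0.001]
force: [0.8, -0.3, -1.5]
gripper_width: 0.0243
gripper_force: 29.9
```

```bash
python3 - <<'E'
from h import *
r=read_state(); print(r["tool_pos"],r["ee_rot"],r["force"])
s=cam("side"); save(s,"s4.png",(285,250,415,360),6)
E
```

```text
[ 0.50704867 -0.37722433  0.08845681] [-9.68174169e-02  9.95301443e-01  8.05616503e-04 -8.81526451e-04] [ 0.77443483 -0.26914316 -1.47313039]
```

View pics/s4.png

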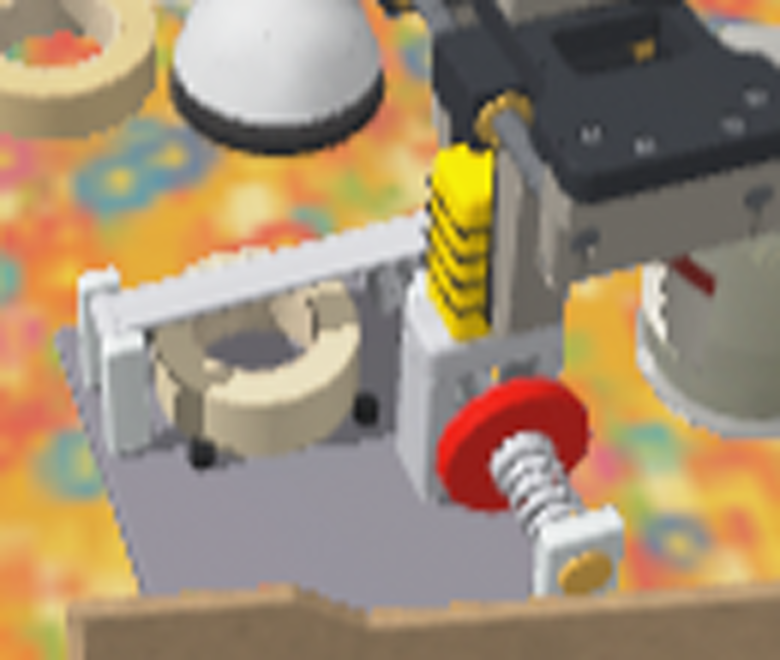

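The key stands astride the bar (left prong at (425,420), collar ellipse at (513,445)) with no contact force. Now I push along the collar's -y.

Call:
move_arm(grip=[-1,-1,-1,-1], travel=[[0.04,-0.2,0],[0.04,-0.2,0],[0.03,-0.15,0],[0,0,0]], twist=[[0,0,0],[0,0,0],[0,0,0],[0,0,0]])

```text
time: 6.47
tool_pos: [0.5113, -0.3951, 0.0903]
ee_rot: [-0.096, 0.995, 0.0, 0.0]
force: [1.2, 3.5, 1.5]
gripper_width: 0.0236
gripper_force: 29.9
```

Call:
move_arm(grip=[-1,-1,-1], travel=[[0.03,-0.13,0],[0.02,-0.1,0],[0,0,0]], twist=[[0,0,0],[0,0,0],[0,0,0]])

```text
time: 6.72
tool_pos: [0.5127, -0.4016, 0.0902]
ee_rot: [-0.097, 0.995, 0.0, -0.0]
force: [-1.0, 3.9, 0.6]
gripper_width: 0.0236
gripper_force: 29.9
```

```bash
python3 - <<'E'
from h import *
r=read_state(); print(r["tool_pos"],r["ee_rot"],r["force"])
s=cam("side"); save(s,"s5.png",(285,250,415,360),6)
E
```

```text
[ 0.51265354 -0.4015961   0.09019775] [-9.66923954e-02  9.95314311e-01  5.80000563e-05 -5.56080449e-06] [-1.01447566  3.9394128   0.63453001]
```

View pics/s5.png

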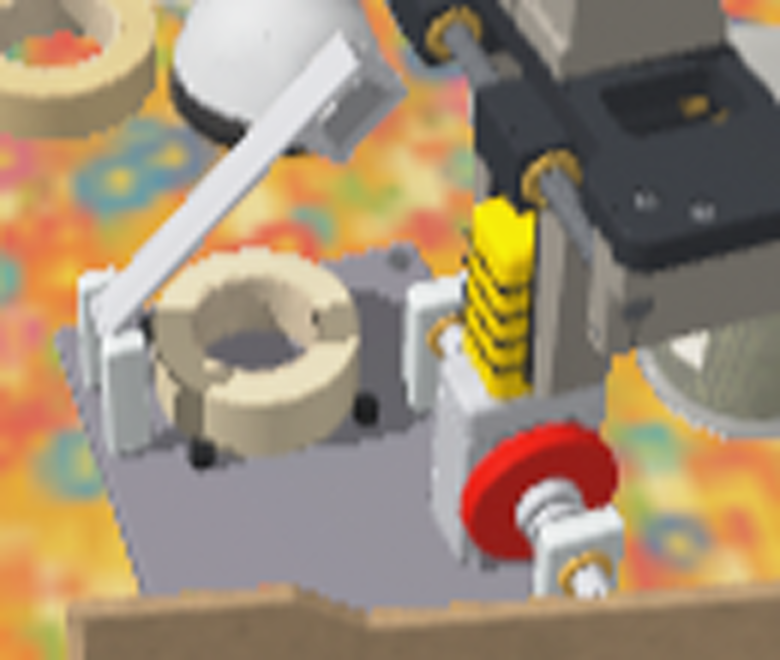

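The link is fully up (tip at (360,70)) and the pin is clear. I'll let the bar back, then lift.

Call:
move_arm(grip=[-1,-1,-1,-1,-1], travel=[[-0.03,0.17,0],[-0.03,0.17,0],[-0.04,0.2,0],[-0.04,0.2,0],[0,0,0]], twist=[[0,0,0],[0,0,0],[0,0,0],[0,0,0],[0,0,0]])

```text
time: 7.18
tool_pos: [0.5085, -0.3782, 0.0903]
ee_rot: [-0.097, 0.995, -0.0, 0.0]
force: [0.3, -0.5, -0.3]
gripper_width: 0.024
gripper_force: 29.9
```

Call:
move_arm(grip=[-1,-1,-1,-1,-1], travel=[[0,0,0.3],[0,0,0.5],[0,0,0.8],[0,0,0.8],[0,0,0.8]], twist=[[0,0,0],[0,0,0],[0,0,0],[0,0,0],[0,0,0]])

```text
time: 7.6
tool_pos: [0.5087, -0.3795, 0.188]
ee_rot: [-0.097, 0.995, -0.001, 0.0]
force: [-0.1, 0.3, -2.6]
gripper_width: 0.0238
gripper_force: 29.9
```

Call:
move_arm(grip=[-1,-1,-1,-1], travel=[[0,0,0.9],[0,0,0.9],[0,0,0.6],[0,0,0]], twist=[[0,0,0],[0,0,0],[0,0,0],[0,0,0]])

```text
time: 7.93
tool_pos: [0.5105, -0.3809, 0.2636]
ee_rot: [-0.097, 0.995, -0.003, 0.003]
force: [-0.4, -0.2, -0.7]
gripper_width: 0.0239
gripper_force: 29.9
```

```bash
python3 - <<'E'
from h import *
r=read_state(); print(r["tool_pos"],r["ee_rot"],r["force"])
s=cam("side"); save(s,"s6.png",(265,220,415,340),5)
E
```

```text
[ 0.51050306 -0.38091681  0.26364103] [-0.09680198  0.99529417 -0.00306836  0.00307738] [-0.38600141 -0.16416558 -0.65062898]
```

View pics/s6.png

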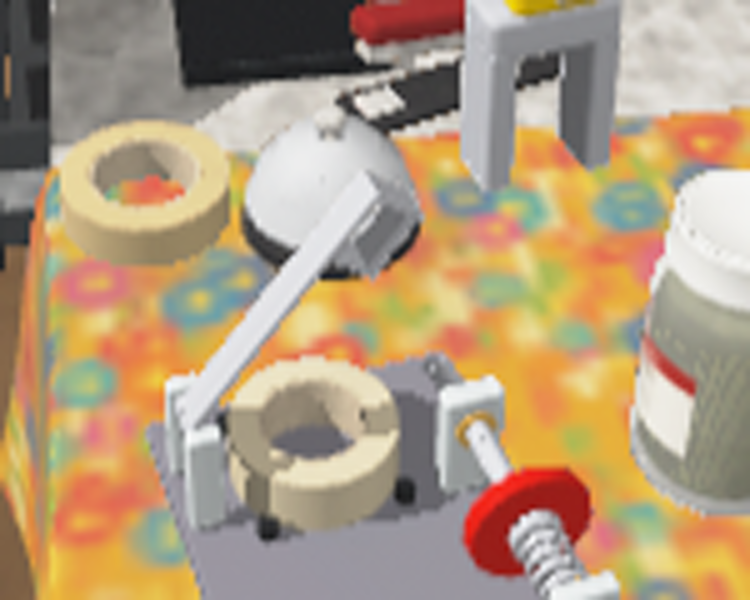

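Call:
move_arm(grip=[-1,-1,-1,-1,-1], travel=[[-0.1,0.9,0],[-0.1,0.9,0],[-0.1,0.9,0],[-0.1,0.9,0],[-0.1,0.9,0]], twist=[[0,0,-0.4],[0,0,-0.4],[0,0,-0.4],[0,0,-0.4],[0,0,-0.4]])

```text
time: 8.4
tool_pos: [0.4924, -0.2427, 0.2563]
ee_rot: [0.009, 1.0, 0.0, -0.001]
force: [-1.7, -0.4, -1.3]
gripper_width: 0.0242
gripper_force: 29.9
```

Call:
move_arm(grip=[-1,-1,-1,-1,-1], travel=[[-0.1,0.9,0],[-0.1,0.9,0],[-0.1,0.9,0],[-0.1,0.9,0],[-0.1,0.9,0]], twist=[[0,0,-0.4],[0,0,-0.4],[0,0,-0.4],[0,0,-0.4],[0,0,-0.4]])

```text
time: 8.82
tool_pos: [0.4773, -0.1078, 0.2565]
ee_rot: [0.113, 0.994, 0.0, -0.001]
force: [0.4, 0.4, -1.3]
gripper_width: 0.0239
gripper_force: 29.9
```

Call:
move_arm(grip=[-1,-1,-1,-1,-1], travel=[[-0.1,0.9,0],[-0.1,0.9,0],[-0.1,0.8,0],[0,0,0],[0,0,0]], twist=[[0,0,-0.4],[0,0,-0.4],[0,0,-0.4],[0,0,0],[0,0,0]])

```text
time: 9.23
tool_pos: [0.4688, -0.0303, 0.257]
ee_rot: [0.173, 0.985, -0.0, -0.001]
force: [0.2, -0.0, -2.2]
gripper_width: 0.024
gripper_force: 29.9
```

Call:
move_arm(grip=[-1,-1,-1,-1,-1], travel=[[0.04,0.87,0],[0,0,-0.8],[0,0,-1],[0,0,-1],[0,0,-1]], twist=[[0,0,0],[0,0,0],[0,0,0],[0,0,0],[0,0,0]])

```text
time: 9.65
tool_pos: [0.4706, -0.0059, 0.1425]
ee_rot: [0.174, 0.985, -0.0, 0.0]
force: [0.7, -0.4, -1.9]
gripper_width: 0.0235
gripper_force: 29.9
```

Call:
move_arm(grip=[-1,-1,-1,-1,-1], travel=[[0,0,-0.7],[0,0,-0.5],[0,0,-0.4],[0,0,0],[0,0,0]], twist=[[0,0,0],[0,0,0],[0,0,0],[0,0,0],[0,0,0]])

```text
time: 10.07
tool_pos: [0.47, -0.0058, 0.0953]
ee_rot: [0.175, 0.985, -0.0, -0.001]
force: [0.6, -0.0, -0.4]
gripper_width: 0.0237
gripper_force: 29.9
```

```bash
python3 - <<'E'
from h import *
r=read_state(); print(r["tool_pos"],r["ee_rot"],r["force"])
s=cam("side"); save(s,"s7.png",(250,130,390,235),5)
E
```

```text
[ 0.47003755 -0.00578855  0.09526529] [ 1.74526140e-01  9.84651952e-01 -2.97672588e-04 -1.03498402e-03] [ 0.55987586 -0.04544996 -0.41949667]
```

View pics/s7.png

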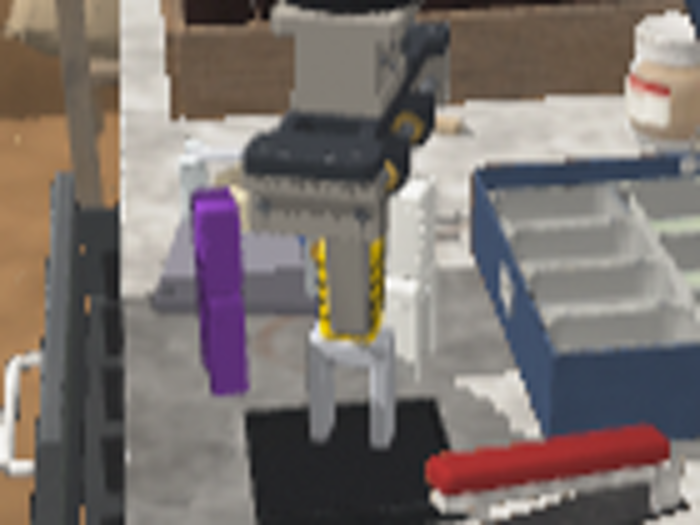

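The key hangs upright over the tray (feet at (320,440) and (382,445)), clear of its rim. I'll lower it until it touches.

Call:
move_arm(grip=[-1,-1,-1,-1], travel=[[0,0,-0.3],[0,0,-0.15],[0,0,-0.1],[0,0,0]], twist=[[0,0,0],[0,0,0],[0,0,0],[0,0,0]])

```text
time: 10.45
tool_pos: [0.4703, -0.0049, 0.0791]
ee_rot: [0.174, 0.985, -0.0, -0.0]
force: [-1.0, -0.5, -2.0]
gripper_width: 0.0241
gripper_force: 29.9
```

Call:
move_arm(grip=[-1,-1], travel=[[0,0,-0.08],[0,0,0]], twist=[[0,0,0],[0,0,0]])

```text
time: 10.62
tool_pos: [0.4709, -0.0049, 0.0774]
ee_rot: [0.174, 0.985, 0.0, 0.0]
force: [-0.1, -0.3, -2.0]
gripper_width: 0.0238
gripper_force: 29.9
```

Call:
move_arm(grip=[-1,-1,-1,-1], travel=[[0,0,-0.06],[0,0,0],[0,0,-0.06],[0,0,0]], twist=[[0,0,0],[0,0,0],[0,0,0],[0,0,0]])

```text
time: 10.95
tool_pos: [0.4725, -0.0052, 0.0764]
ee_rot: [0.174, 0.985, -0.0, 0.002]
force: [-7.5, -1.9, 34.3]
gripper_width: 0.0237
gripper_force: 30.0
```

It's touching the floor. I'll ease up slightly, then open.

Call:
move_arm(grip=[-1,-1,-0.2,0.2,0.2], travel=[[0,0,0.06],[0,0,0],[0,0,0],[0,0,0],[0,0,0]], twist=[[0,0,0],[0,0,0],[0,0,0],[0,0,0],[0,0,0]])

```text
time: 11.37
tool_pos: [0.4705, -0.0049, 0.0752]
ee_rot: [0.174, 0.985, -0.0, -0.0]
force: [0.4, 0.4, -1.0]
gripper_width: 0.0418
gripper_force: 0.0
```

Call:
move_arm(grip=[0.2,0.2,0.2,0.2,0.2], travel=[[0,0,0],[0,0,0.3],[0,0,0.6],[0,0,0.9],[0,0,0.9]], twist=[[0,0,0],[0,0,0],[0,0,0],[0,0,0],[0,0,0]])

```text
time: 11.78
tool_pos: [0.4699, -0.0049, 0.1573]
ee_rot: [0.174, 0.985, -0.0, -0.001]
force: [0.3, 0.0, 0.4]
gripper_width: 0.055
gripper_force: 0.0
```

Call:
move_arm(grip=[0.2,0.2,0.2,0.2,0.2], travel=[[0,0,0.9],[0,0,0.9],[0,0,0.6],[0,0,0],[0,0,0]], twist=[[0,0,0],[0,0,0],[0,0,0],[0,0,0],[0,0,0]])

```text
time: 12.2
tool_pos: [0.4711, -0.0049, 0.2295]
ee_rot: [0.174, 0.985, 0.0, 0.001]
force: [0.2, -0.3, -0.2]
gripper_width: 0.0552
gripper_force: 0.0
```

```bash
python3 - <<'E'
from h import *
s=cam("side"); save(s,"s8.png",(240,110,420,350),2.5)
r=read_state(); print(r["tool_pos"],r["force"])
E
```

```text
[ 0.47032805 -0.00492403  0.22828389] [-0.23261171 -0.77932196 -0.91931622]
```

View pics/s8.png

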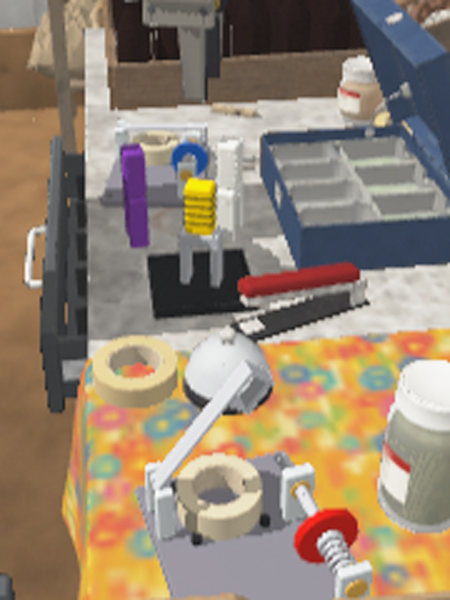

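The key stands upright in the tray at (200,230), the red link is up with its bar back, and the blue link is still down. I'm handing the job in.

```bash
python3 -c "
from plant import *
print(finish_job())"
```

```text
the job is handed in; nothing more can be done
None
```

The job is handed in at about 12 s of the 54 s allowed: in the last picture the red link is up with its bar sprung back, the key stands upright in the tray, and the blue stand is still locked; `finish_job()` returned no verdict.

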